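Lock a frozen vial into the cold rack with sprung tongs

TASK

Take the sprung tongs by their blue grips out of the white stand, pick the pink-capped vial out of the polystyrene tray with them, and lower it into the pink-ringed well of the metal rack. Keeping it in the tongs and pressing only lightly, turn it until its star foot drops over the ribs in the well and it sits fully home; then let it go and stand the tongs upright in their stand again. The vial is frozen and brittle: do not touch it with the gripper, squeeze or press it hard, and leave the other vials alone.

Things in the scene. Friction and masses are not known exactly. Their poses are not given: they have to be found in the camera images.
- tongs_grip (a point): Steel bow tongs standing tips down, bow up, 130 mm tall, 70 g. Point midway between the two blue bulged finger grips (22 mm wide), whose crowns face along this frame's y, 45 mm apart when the tongs are open and 40 mm when shut on the vial; the bow's top is 42 mm above. z up. Two springs hold the tongs open: squeezing the crowns takes 8 N to begin, 14 N when the jaws meet the vial.
- tongs_tip (a point): Point midway between the tongs' rubber-lined V jaws, 6 mm above their lower end and 82 mm below tongs_grip. The jaws are 12 mm tall, open about 29 mm along y (closing about a third as hard as the grips are squeezed beyond the spring: 30 N on the grips is ample, 80 N too much), 18 mm wide along x and 47 mm over their backs when open. A shoulder 6.5 mm above this point rests on top of the cap.
- vial_mid (a point): Frozen sample vial, upright, pink cap: 48 mm tall, 12.5 mm in diameter, 10 to 17 g; point half-way up, on its axis, z up. The cap is its top 12 mm (middle of the cap 18 mm above this point). Under it is a star foot: a cross-shaped slot 3 mm wide and 5 mm deep along its x and y, so it locks at any of four quarter turns. Locked home, this point is 5 mm above the point well.
- well (a point): Centre of the mouth of the pink-ringed well, in the rack's top face (30 mm above the table): 14 mm in diameter with a 2.5 mm chamfer, 19 mm deep. On its floor stand two crossed ribs 2 mm wide and 4 mm high, at an angle new each time and not measured: a vial whose foot does not match stands on them 4 mm too high (vial_mid 9 mm above the mouth) until it is turned by at most a quarter turn.
- rack: Fixed aluminium cold rack, 80 x 116 x 30 mm, six wells in two rows 34 mm apart; origin under its centre, z up. The pink-ringed well is at (-17, 34) mm, the green-capped vial at (17, -34) mm.
- stand: Fixed white stand of the tongs, open pocket 28 mm (x) by 54 mm (y) inside, rim 50 mm and pocket floor 6 mm above the table; origin at table height under the pocket's centre, z up. The tongs stand in it with their opening direction along its y, either way round; tongs_tip is then 12 mm above this origin.
- tray: Fixed white polystyrene tray, 60 x 150 x 30 mm, with three loose wells 16 mm wide and 16 mm deep, 45 mm apart along its y; origin under its centre, z up. The pink, blue and yellow capped vials stand in it in any order, vial_mid 38 mm above this origin.
- vial_blue_mid (a point): Another vial of the same size with a blue cap, not to be disturbed; it stands in the tray. Point half-way up its 48 mm height.
- vial_yellow_mid (a point): Another vial of the same size with a yellow cap, not to be disturbed; it stands in the tray. Point half-way up its 48 mm height.
- vial_green_mid (a point): Another vial of the same size with a green cap, not to be disturbed; it stands in the rack. Point half-way up its 48 mm height.
There are look-alikes about, which are no part of the job. What is meant by the part that bears tongs_grip is not red, and is the smaller of those in its own colour.

How it is judged:
On the way, in this order (a step that is already met when the one before it is completed fails the run):
1. the pink-capped vial is lifted clear of the tray in the tongs (z of vial_mid in the frame of tray above 0.065 m and contact force between tongs and vial above 0.3 N), for 0.2 s.
2. the vial is locked home in the pink-ringed well while the tongs hold it (z of vial_mid in the frame of well below 0.0065 m and horizontal distance between vial_mid and well below 0.003 m and contact force between tongs and vial above 0.3 N), for 0.1 s.
At the end, for the whole second after the job is handed in: The pink-capped vial is released, upright, locked home in the pink-ringed well (middle under 6.5 mm above the mouth, within 3 mm of the axis); the tongs stand at rest in their stand, tips on its floor, within 12 mm of its centre and 0.25 rad of upright; other vials unmoved (12 mm) (z of vial_mid in the frame of well below 0.0065 m and horizontal distance between vial_mid and well below 0.003 m and angle between vial_mid's own z axis and vertical below 0.12 rad and horizontal distance between tongs_tip and stand below 0.012 m and z of tongs_tip in the frame of stand below 0.016 m and angle between tongs's own z axis and vertical below 0.25 rad and linear speed of each of tongs, vial below 0.02 m/s); the robot touches nothing.
It fails at once if the gripper touches the vial (contact force between the fingers and vial above 0.5 N).
It fails at once if the vial is pressed on the rack with more than 35 N (contact force between vial and rack above 35 N).
It fails at once if the tongs squeeze the vial with more than 50 N (contact force between tongs and vial above 50 N).
It fails at once if another vial is disturbed (distance of any of vial_blue_mid, vial_yellow_mid, vial_green_mid from where it was at the start of the episode above 0.012 m).
It also fails if it takes over 64 s, if anything falls off the work surface, if the arm or the gripper's body presses on something with over 40 N, if the wrist force passes 120 N, or if a joint passes its speed limit or range.

ROBOT

A 6-joint arm with a two-finger parallel gripper is mounted at the origin on the work surface. World frame = base frame: x ahead of the robot, y to its left, z up, the work surface at z = 0. Lengths are in m, angles in rad, forces in N, time in s.
With the tool pointing down it reaches from about 0.35 to 0.975 m from the base axis. Payload 4.9 kg.
Tool frame: the origin (TCP) lies midway between the tips of the shut fingers; the grasp point (between the pads) lies 19 mm behind it; z points along the fingers, y is the line along which they close (so a half turn about z gives the same grasp; the last joint's range is limited). The gripper opens to 85 mm and grips with 20 to 120 N. Pads are 22 mm wide; open, the fingers measure 114 mm over their backs; the gripper's body (76 mm by 85 mm) begins 54 mm behind the grasp point. The pads swing forward as they close: fully open they stand 13 mm farther back than shut.
Start: joints at [-1.249, 0.053, 1.613, -0, 1.476, -0.119], TCP at [0.267, -0.565, 0.231] pointing down, gripper open.
Joint ranges: [-3.01, 3.01], [-1.01, 2.22], [0.06, 2.58], [-1.02, 4.17], [0.09, 2.62], [-3.14, 3.14]. Speed limits (rad/s): [2.57, 2.57, 3.14, 3.14, 3.14, 3.14].

INTERFACE

Orientations are given as a rotation vector (axis times angle).
In Python, from station import ctrl gives the robot as it stands.
- The arm moves only by the tool carry_out, never from a script. Its argument "moves" is a list of rows, each an object of numbers: "x", "y", "z": the shift along the tool's x, y, z in units of 25 mm (1.0 is 25 mm); "turn": the turn about the tool's z in rad. In form: [{"x": .., "y": .., "z": .., "turn": ..}, ...]. A call has exactly 8 rows; each row shifts and turns the commanded pose from where the row before left it, along the tool's axes as they then stand; what a row does not reach is not made up. A row lasts 1/10 s, in which the tool goes at most 50 mm and 8.59 degrees, less where a joint would pass 70% of its speed; a pose out of reach is approached as far as the arm can. A call is refused whole if a number of a shift passes 1 or a number of a turn 0.15, either way. A call with a gripper value outside its range is refused whole. "grip" is the finger opening in mm, from 0 to 85.4, set as the call begins (left out, the last holds). The fingers move at their own pace and stop on an object; "newtons" is the grip in N (left out, the last holds). Time passes only in rows, so rows that do not move let the fingers close, or fill a call up. It gives the time, the measured TCP pose, the force, the opening and the grip force at its end, in the units of the state.
- ctrl.get_obs(): the state, without advancing time (a new reading comes with each control period).
- ctrl.get_image(name): name is "side" or "top" or "wrist"; returns the picture (384x512x3 uint8, red, green, blue); there is no depth.
- ctrl.calibration(name): a dict with "fx", "fy", "cx", "cy" (pixels), "R" (3x3) and "t" (3): a world point X has camera coordinates R X + t; the wrist camera has in their place "T_tool_cam" (4x4, takes a point from camera to tool coordinates, whose origin is the TCP and whose axes are the flange's). Camera axes: x right, y down, z forward; pixel columns grow to the right and rows downward; lengths in m; the calibration is good to about 2 mm. A picture is of the moment at which its call begins: read the wrist's pose just before it. calibration takes no time and is no camera call.
- ctrl.finish_job(): hands the job in; it is judged then, once.
Trained networks look in the newest picture that a camera, given by its name, has taken for a name from the list of things; names that differ only in an ending like _2 or _b are one class to them, and where a whole thing is asked for, a point or a joint stands for the part that bears it (a point fixed in the world has none). Each returns a list of dicts, best first, with "confidence" (0 to 1); they miss things now and then, are a little off and sometimes report something else, mostly with a low value. They report only what shows in the picture. A call takes as long as a camera call. They do not tell look-alikes from the thing itself.
- ctrl.look_for(camera, query): "rect" ([left, top, width, height] in pixels, round what is visible of it).
- ctrl.mark_of(camera, query): "pixel" ([column, row] in pixels: a listed point, or the origin of a listed thing).
The state is a dict: "t": time; "q": joint angles; "dq": joint speeds; "effort": joint torques, N m; "tool_pos": TCP position; "tool_rot": TCP orientation; "contact_force": force on the tool from outside, world axes, zero at the start; "wrist_torque": the same for the moment, N m; "opening": finger opening in m; "grip_force": force on a finger pad.
Only numpy, scipy, OpenCV 4.12 (cv2) and the standard library are available. Lean on these libraries where they do the work, as an engineer would, in place of code of your own. Each camera call takes 0.05 s, during which the arm holds its last target. There are 200 camera calls.

## Working session

There is one attempt and no reset: what is moved stays moved. The work goes in short steps, Python scripts to look and compute and a tool call to move; the robot and the scene stay as the last step left them, time stands still between calls to the robot, and variables do not carry over. Pictures are saved under pics/ and viewed, at most 10 in all, crops included, and the job is handed in when it is done.

Besides the shell and the picture viewer there is one more tool, called after "Request:" as name([rows], argument=value, ...), one row to a line, values as JSON. carry_out: Moves the arm, as the interface text tells. Its arguments: {"type":"object","properties":{"moves":{"type":"array"},"grip":{"type":"number"},"newtons":{"type":"number"}},"required":["moves"]}

```bash
mkdir -p pics
cat > h.py <<'E'
import numpy as np, cv2
from scipy.spatial.transform import Rotation as Ro
from station import ctrl
def cam(n,o=None):
    c=ctrl.calibration(n)
    if 'R' in c and n!='wrist': return c,np.array(c['R']),np.array(c['t'])
    o=o or ctrl.get_obs(); T=np.eye(4); T[:3,:3]=Ro.from_rotvec(o['tool_rot']).as_matrix(); T[:3,3]=o['tool_pos']
    M=np.linalg.inv(T@np.array(c['T_tool_cam'])); return c,M[:3,:3],M[:3,3]
def ray(n,px,o=None):
    c,R,t=cam(n,o); d=R.T@np.array([(px[0]-c['cx'])/c['fx'],(px[1]-c['cy'])/c['fy'],1]); return -R.T@t,d
def atz(n,px,z,o=None):
    p,d=ray(n,px,o); return p+d*(z-p[2])/d[2]
def proj(n,X,o=None):
    c,R,t=cam(n,o); v=R@np.array(X)+t; return np.array([c['fx']*v[0]/v[2]+c['cx'],c['fy']*v[1]/v[2]+c['cy']])
def tri(obs):
    A=np.zeros((3,3));b=np.zeros(3)
    for p,d in obs:
        d=d/np.linalg.norm(d);P=np.eye(3)-np.outer(d,d);A+=P;b+=P@p
    return np.linalg.solve(A,b)
def save(n,f):
    im=ctrl.get_image(n); cv2.imwrite(f,cv2.cvtColor(im,cv2.COLOR_RGB2BGR)); return im
E
python3 - <<'E'
from h import *
np.set_printoptions(precision=4,suppress=True)
a=save('top','pics/top.png');b=save('side','pics/side.png')
cv2.imwrite('pics/both.png',cv2.cvtColor(np.vstack([a,b])[:, :],cv2.COLOR_RGB2BGR))
Z=dict(tongs_grip=.094,vial_mid=.038,well=.03,rack=0,stand=0,tray=0,vial_blue_mid=.038,vial_yellow_mid=.038,vial_green_mid=.038)
for n in ('top','side'):
  for q in Z:
    for r in ctrl.mark_of(n,q)[:4]: print(n,q,round(r['confidence'],2),np.round(r['pixel'],1),atz(n,r['pixel'],Z[q]))
o=ctrl.get_obs();print(o['t'],o['tool_rot'])
E
```

```text
top tongs_grip 0.78 [144.7 174.4] [0.5717 0.2483 0.094 ]
top tongs_grip 0.64 [123.3 234.4] [0.4425 0.2857 0.094 ]
top tongs_grip 0.58 [161.1 182.3] [0.5557 0.2122 0.094 ]
top tongs_grip 0.53 [154.  125.1] [0.6808 0.2345 0.094 ]
top vial_mid 0.46 [272.  204.9] [ 0.5171 -0.0307  0.038 ]
top well 0.59 [327.4 200.1] [ 0.5325 -0.1606  0.03  ]
top well 0.4 [156.3 179.2] [0.5696 0.24   0.03  ]
top rack 0.88 [344.  199.5] [ 0.5373 -0.2074  0.    ]
top rack 0.38 [229.4 213.2] [0.4963 0.069  0.    ]
top stand 0.92 [156.6 182.3] [0.5657 0.247  0.    ]
top stand 0.65 [326.  195.7] [ 0.5453 -0.1635  0.    ]
top stand 0.48 [361.2 194.6] [ 0.5505 -0.2493  0.    ]
top tray 0.82 [247.7 210.1] [0.505  0.0253 0.    ]
top tray 0.49 [157.2 180.4] [0.5703 0.2458 0.    ]
top vial_blue_mid 0.59 [254.3 208.7] [0.5072 0.0098 0.038 ]
top vial_yellow_mid 0.44 [230.6 212.7] [0.4964 0.064  0.038 ]
side tongs_grip 0.89 [189.6 316.1] [0.4594 0.2777 0.094 ]
side tongs_grip 0.84 [157.2 259.8] [0.5784 0.2472 0.094 ]
side tongs_grip 0.69 [125.8 228.8] [0.6764 0.243  0.094 ]
side tongs_grip 0.67 [169.2 295.5] [0.5095 0.2762 0.094 ]
side vial_mid 0.54 [279.8 239.1] [0.4821 0.0416 0.038 ]
side vial_mid 0.45 [288.1 212.2] [ 0.515  -0.0241  0.038 ]
side well 0.58 [325.7 181.5] [ 0.516  -0.1599  0.03  ]
side rack 0.62 [323.5 180.2] [ 0.5393 -0.1893  0.    ]
side stand 0.84 [172.3 293.6] [0.5661 0.2454 0.    ]
side stand 0.61 [320.4 177.2] [ 0.5512 -0.1932  0.    ]
side tray 0.68 [274.3 239.9] [0.5085 0.0264 0.    ]
side tray 0.6 [171.9 291.5] [0.5701 0.2431 0.    ]
side tray 0.38 [154.  264.2] [0.6445 0.2281 0.    ]
side vial_blue_mid 0.57 [280.7 227.8] [0.4992 0.0184 0.038 ]
side vial_yellow_mid 0.43 [266.6 243.6] [0.4938 0.0667 0.038 ]
1.0 [3.0656 0.6867 0.    ]
```

View pics/top.png

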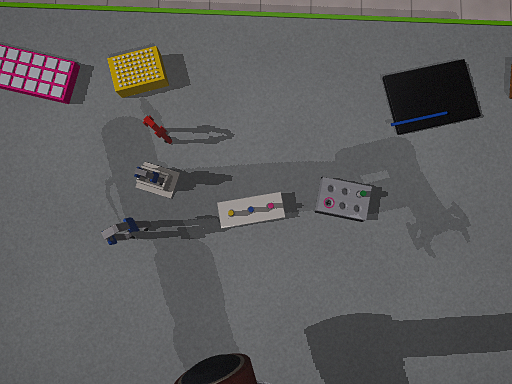

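View pics/side.png

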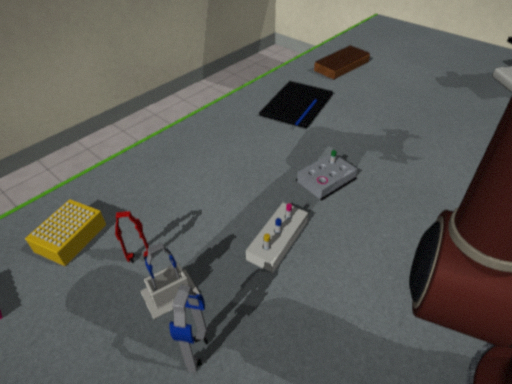

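The blue tongs in the white stand are at about (157,178) in the top picture, with a larger blue pair free-standing at (123,230) and a red pair at (155,127). The tray is at (250,210) with the pink cap at (271,206). The rack is at (345,199) with its pink ring at (328,203). I'll move over the rack and tray next.

Request:
carry_out([
  {"x":0.5,"y":-0.27,"z":-0.4},
  {"x":1,"y":-0.54,"z":-0.4},
  {"x":1,"y":-0.54,"z":-0.4},
  {"x":1,"y":-0.54,"z":-0.4},
  {"x":1,"y":-0.54,"z":-0.4},
  {"x":1,"y":-0.54,"z":-0.4},
  {"x":1,"y":-0.54,"z":-0.4},
  {"x":1,"y":-0.54,"z":-0.4},
])

```text
validation failed for argument at $.mo...
```

Request:
carry_out([
  {"x":1,"y":-0.54},
  {"x":1,"y":-0.54},
  {"x":1,"y":-0.54},
  {"x":1,"y":-0.54},
  {"x":1,"y":-0.7},
  {"x":0.6,"y":-0.7},
  {"x":0.3,"y":-0.5},
  {"x":0,"y":0},
])

```text
validation failed for argument at $.mo...
```

Run:
```python
from h import *
np.set_printoptions(precision=4,suppress=True)
print(ctrl.calibration('wrist'))
o=ctrl.get_obs();save('wrist','pics/w1.png');print(o['t'],o['tool_pos'],o['tool_rot'])
for q,z in dict(vial_mid=.038,well=.03,rack=0,tray=0,vial_blue_mid=.038,vial_yellow_mid=.038,vial_green_mid=.038).items():
    for r in ctrl.mark_of('wrist',q)[:3]: print(q,round(r['confidence'],2),np.round(r['pixel'],1),atz('wrist',r['pixel'],z,o))
```

```text
{'fx': 322.53116794982196, 'fy': 322.53116794982196, 'cx': 255.7822661475544, 'cy': 195.44984506273752, 'T_tool_cam': array([[ 0.0003, -0.9593, -0.2825,  0.0718],
       [ 1.    ,  0.0002,  0.0006, -0.0002],
       [-0.0005, -0.2825,  0.9593, -0.1432],
       [ 0.    ,  0.    ,  0.    ,  1.    ]])}
1.0 [ 0.2667 -0.5652  0.2313] [3.0656 0.6867 0.    ]
```

View pics/w1.png

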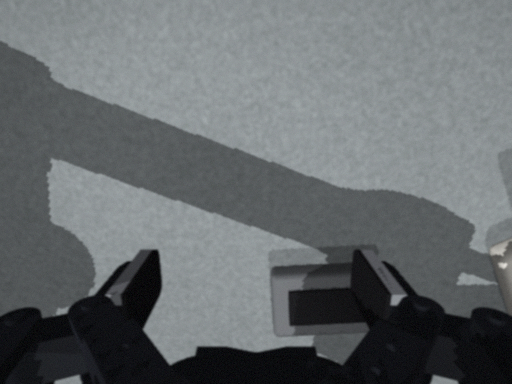

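The move calls were refused, probably because every row needs all four keys. The wrist picture shows only the table, with a small box at (320,300).

Request:
carry_out([
  {"x":0.5,"y":-0.27,"z":-0.4,"turn":0},
  {"x":1,"y":-0.54,"z":-0.4,"turn":0},
  {"x":1,"y":-0.54,"z":-0.4,"turn":0},
  {"x":1,"y":-0.54,"z":-0.4,"turn":0},
  {"x":1,"y":-0.54,"z":-0.4,"turn":0},
  {"x":1,"y":-0.54,"z":-0.4,"turn":0},
  {"x":1,"y":-0.54,"z":-0.4,"turn":0},
  {"x":1,"y":-0.54,"z":-0.4,"turn":0},
])

```text
t: 2.2
tool_pos: [0.394, -0.3919, 0.3128]
tool_rot: [3.065, 0.687, 0.001]
contact_force: [0.6, 0.5, -0.1]
opening: 0.0855
grip_force: 0.0
```

Request:
carry_out([
  {"x":1,"y":-0.54,"z":0,"turn":0},
  {"x":1,"y":-0.54,"z":0,"turn":0},
  {"x":1,"y":-0.54,"z":0,"turn":0},
  {"x":1,"y":-0.54,"z":0,"turn":0},
  {"x":1,"y":-0.7,"z":0,"turn":0},
  {"x":0.6,"y":-0.7,"z":0,"turn":0},
  {"x":0.3,"y":-0.5,"z":0,"turn":0},
  {"x":0,"y":0,"z":0,"turn":0},
])

```text
t: 3.0
tool_pos: [0.4834, -0.2372, 0.3121]
tool_rot: [3.064, 0.691, 0.001]
contact_force: [-0.0, -0.1, -0.4]
opening: 0.0855
grip_force: 0.0
```

Run:
```python
from h import *
np.set_printoptions(precision=4,suppress=True)
o=ctrl.get_obs();save('wrist','pics/w2.png');print(o['t'],o['tool_pos'],o['tool_rot'])
for q,z in dict(vial_mid=.038,well=.03,rack=0,tray=0,vial_blue_mid=.038,vial_yellow_mid=.038,vial_green_mid=.038).items():
    for r in ctrl.mark_of('wrist',q)[:3]: print(q,round(r['confidence'],2),np.round(r['pixel'],1),atz('wrist',r['pixel'],z,o))
```

```text
3.0 [ 0.4834 -0.2372  0.3121] [3.0641 0.6907 0.0013]
vial_mid 0.48 [106.5  61.4] [ 0.5122 -0.0253  0.038 ]
well 0.62 [216.3 104.6] [ 0.5225 -0.1635  0.03  ]
rack 0.89 [246.8 105.8] [ 0.537  -0.1986  0.    ]
tray 0.88 [84.9 55.5] [0.5037 0.0189 0.    ]
vial_blue_mid 0.86 [68.9 49.8] [0.5053 0.0191 0.038 ]
vial_yellow_mid 0.69 [31.1 43.4] [0.4929 0.0615 0.038 ]
vial_green_mid 0.54 [276.8 111.4] [ 0.548 -0.236  0.038]
```

View pics/w2.png

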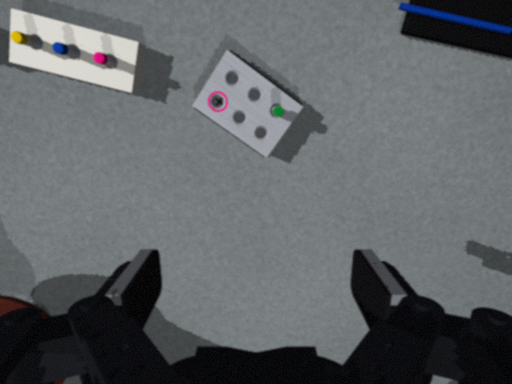

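The pink well is at (217,101), the green vial at (278,111) and the pink vial at (101,58), which agrees with the networks. Next I'll go above the stand and turn to line up with it.

Request:
carry_out([
  {"x":0.4,"y":-0.6,"z":0,"turn":0},
  {"x":0.65,"y":-1,"z":0,"turn":0},
  {"x":0.65,"y":-1,"z":0,"turn":0},
  {"x":0.65,"y":-1,"z":0,"turn":0},
  {"x":0.65,"y":-1,"z":0,"turn":0},
  {"x":0.65,"y":-1,"z":0,"turn":0},
  {"x":0.65,"y":-1,"z":0,"turn":0},
  {"x":0.65,"y":-1,"z":0,"turn":0},
])

```text
t: 4.2
tool_pos: [0.5141, -0.0135, 0.3113]
tool_rot: [3.066, 0.686, 0.0]
contact_force: [-0.1, -0.1, -0.4]
opening: 0.0852
grip_force: 0.0
```

Request:
carry_out([
  {"x":0.65,"y":-1,"z":0,"turn":0},
  {"x":0.65,"y":-1,"z":0,"turn":0},
  {"x":0.65,"y":-1,"z":0,"turn":0},
  {"x":0.65,"y":-1,"z":0,"turn":0},
  {"x":0.65,"y":-1,"z":0,"turn":0},
  {"x":0.65,"y":-1,"z":0,"turn":0},
  {"x":0.65,"y":-1,"z":0,"turn":0},
  {"x":0.65,"y":-1,"z":0,"turn":0},
])

```text
t: 5.0
tool_pos: [0.5465, 0.2229, 0.3112]
tool_rot: [3.066, 0.686, -0.0]
contact_force: [0.5, -0.6, 0.3]
opening: 0.0858
grip_force: 0.0
```

Request:
carry_out([
  {"x":0.3,"y":-0.5,"z":0,"turn":0},
  {"x":0,"y":0,"z":0,"turn":0.15},
  {"x":0,"y":0,"z":0,"turn":0.15},
  {"x":0,"y":0,"z":0,"turn":0.15},
  {"x":0,"y":0,"z":0,"turn":0.15},
  {"x":0,"y":0,"z":0,"turn":0.15},
  {"x":0,"y":0,"z":0,"turn":0.03},
  {"x":0,"y":0,"z":0,"turn":0},
])

```text
t: 5.8
tool_pos: [0.5479, 0.2358, 0.3113]
tool_rot: [3.096, -0.531, -0.0]
contact_force: [-0.1, 0.5, -0.0]
opening: 0.0854
grip_force: 0.0
```

Run:
```python
from h import *
np.set_printoptions(precision=4,suppress=True)
o=ctrl.get_obs();save('wrist','pics/w3.png');print(o['t'],o['q'],o['tool_pos'],o['tool_rot'])
for q,z in dict(tongs_grip=.094,stand=0).items():
    for r in ctrl.mark_of('wrist',q)[:3]: print(q,round(r['confidence'],2),np.round(r['pixel'],1),atz('wrist',r['pixel'],z,o))
```

```text
5.8 [ 0.2818 -0.0495  1.5834 -0.0004  1.608   2.1926] [0.5479 0.2358 0.3113] [ 3.0959 -0.5314 -0.0001]
tongs_grip 0.7 [245.8 265.1] [0.4345 0.2888 0.094 ]
tongs_grip 0.67 [215.   49.5] [0.677  0.2344 0.094 ]
tongs_grip 0.56 [238.3 150.3] [0.5717 0.2479 0.094 ]
stand 0.61 [241.7 142.5] [0.5689 0.2489 0.    ]
```

View pics/w3.png

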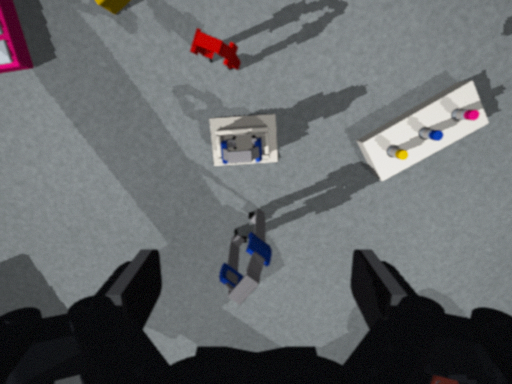

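The stand is at (243,140) with the small blue tongs in it, turned only a few degrees from the tool. The larger blue look-alike is nearer the gripper at (245,265). I'll refine the tongs' direction from the blue grips.

Run:
```python
from h import *
np.set_printoptions(precision=4,suppress=True)
o=ctrl.get_obs()
im=cv2.cvtColor(cv2.imread('pics/w3.png'),cv2.COLOR_BGR2RGB).astype(int)
w=im[100:180,195:295]; r,g,b=w[...,0],w[...,1],w[...,2]
m=((b-r)>40).astype(np.uint8)
n,l,s,c=cv2.connectedComponentsWithStats(m)
for i in range(1,n):
    if s[i,4]>8:
        p=c[i]+[195,100]; print('blue',s[i],p,atz('wrist',p,.094,o))
wm=((r>110)&(abs(r-b)<35)).astype(np.uint8)
n,l,s,c=cv2.connectedComponentsWithStats(wm); i=1+np.argmax(s[1:,4])
pts=np.argwhere(l==i)[:,::-1]+[195,100]
W=np.array([atz('wrist',p,.05,o)[:2] for p in pts])*1000
rc=cv2.minAreaRect(W.astype(np.float32));print(len(pts),rc)
# side
for q in ['tongs_grip','stand']:
  pass
cv2.imwrite('pics/crop.png',cv2.resize(cv2.cvtColor(w.astype(np.uint8),cv2.COLOR_RGB2BGR),None,fx=6,fy=6,interpolation=cv2.INTER_CUBIC))
```

```text
blue [60 39  7 24 84] [258.1667 149.8095] [0.5647 0.2272 0.094 ]
blue [26 41  7 23 75] [223.56   150.8133] [0.5765 0.2641 0.094 ]Traceback (most recent call last):
  File "<stdin>", line 14, in <module>
  File "h.py", line 12, in atz
    p,d=ray(n,px,o); return p+d*(z-p[2])/d[2]
        ~~~^^^^^^^^
  File "h.py", line 10, in ray
    c,R,t=cam(n,o); d=R.T@np.array([(px[0]-c['cx'])/c['fx'],(px[1]-c['cy'])/c['fy'],1]); return -R.T@t,d
          ~~~^^^^^
  File "h.py", line 5, in cam
    c=ctrl.calibration(n)
ValueError: time passes only in moves, steps and waits
```

Request:
carry_out([
  {"x":0.18,"y":-0.18,"z":0.3,"turn":-0.045},
  {"x":0.18,"y":-0.18,"z":0.8,"turn":0},
  {"x":0.18,"y":-0.18,"z":0.9,"turn":0},
  {"x":0.18,"y":-0.18,"z":0.9,"turn":0},
  {"x":0,"y":0,"z":0.9,"turn":0},
  {"x":0,"y":0,"z":0.7,"turn":0},
  {"x":0,"y":0,"z":0.3,"turn":0},
  {"x":0,"y":0,"z":0,"turn":0},
])

```text
t: 6.75
tool_pos: [0.5696, 0.248, 0.19]
tool_rot: [3.107, -0.46, -0.003]
contact_force: [0.4, 0.5, 0.4]
opening: 0.0855
grip_force: 0.0
```

Run:
```python
from h import *
np.set_printoptions(precision=4,suppress=True)
o=ctrl.get_obs();im=save('wrist','pics/w4.png').astype(int)
c,R,t=cam('wrist',o)
def az(P,z):
    P=np.atleast_2d(P);d=np.c_[(P[:,0]-c['cx'])/c['fx'],(P[:,1]-c['cy'])/c['fy'],np.ones(len(P))]@R
    p=-R.T@t;return p+d*((z-p[2])/d[:,2])[:,None]
print(o['t'],o['tool_pos'],o['tool_rot'])
for r in ctrl.mark_of('wrist','tongs_grip')[:3]: print(r['confidence'],r['pixel'],az(r['pixel'],.094))
for r in ctrl.mark_of('wrist','stand')[:3]: print(r['confidence'],r['pixel'],az(r['pixel'],0))
m=((im[...,2]-im[...,0])>40).astype(np.uint8)
n,l,s,cc=cv2.connectedComponentsWithStats(m)
for i in range(1,n):
    if s[i,4]>50: print('blue',s[i],cc[i],az(cc[i],.094))
wm=((im.min(2)>135)&(abs(im[...,0]-im[...,2])<35)).astype(np.uint8)
n,l,s,cc=cv2.connectedComponentsWithStats(wm); i=1+np.argmax(s[1:,4])
print(s[i],cv2.minAreaRect((az(np.argwhere(l==i)[:,::-1],.05)[:,:2]*1000).astype(np.float32)))
```

```text
6.75 [0.5696 0.248  0.19  ] [ 3.1066 -0.4602 -0.0034]
0.71 [258.7, 353.8] [[0.4269 0.2883 0.094 ]]
0.62 [229.2, 48.3] [[0.6759 0.2346 0.094 ]]
0.69 [259.2, 169.2] [[0.5705 0.2436 0.    ]]
blue [280 177   9  39 160] [284.2563 194.0437] [[0.5654 0.2262 0.094 ]]
blue [229 178  10  39 208] [233.2019 195.1827] [[0.5759 0.2642 0.094 ]]
blue [260 307  35  44 943] [275.3192 332.0191] [[0.4451 0.2675 0.094 ]]
[  177    28   294   104 11313] ((635.3165893554688, 166.58023071289062), (247.1180419921875, 80.07191467285156), 73.47038269042969)
```

View pics/w4.png

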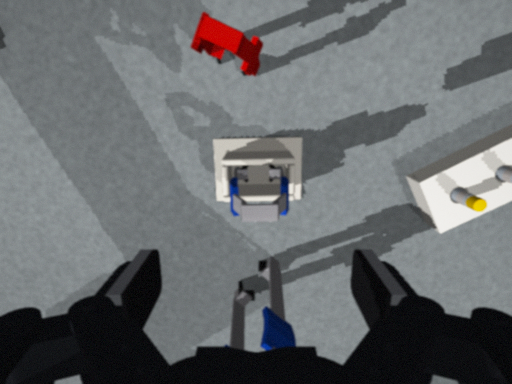

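The tongs in the stand are centred between the fingers at (259,194). The look-alikes are clear of the gripper: red at (228,42), big blue at (270,320). Now I'll descend and close lightly.

Request:
carry_out([
  {"x":0.08,"y":0.06,"z":0.3,"turn":-0.02},
  {"x":0,"y":0,"z":0.8,"turn":0},
  {"x":0,"y":0,"z":0.9,"turn":0},
  {"x":0,"y":0,"z":0.9,"turn":0},
  {"x":0,"y":0,"z":0.9,"turn":0},
  {"x":0,"y":0,"z":0.6,"turn":0},
  {"x":0,"y":0,"z":0.36,"turn":0},
  {"x":0,"y":0,"z":0,"turn":0},
])

```text
t: 7.7
tool_pos: [0.5711, 0.246, 0.0711]
tool_rot: [3.111, -0.429, -0.003]
contact_force: [-0.1, -1.0, 0.2]
opening: 0.0855
grip_force: 0.0
```

Request:
carry_out([
  {"x":0,"y":0,"z":0,"turn":0},
  {"x":0,"y":0,"z":0,"turn":0},
  {"x":0,"y":0,"z":0,"turn":0},
  {"x":0,"y":0,"z":0,"turn":0},
  {"x":0,"y":0,"z":0,"turn":0},
  {"x":0,"y":0,"z":0,"turn":0},
  {"x":0,"y":0,"z":0,"turn":0},
  {"x":0,"y":0,"z":0,"turn":0},
], grip=44, newtons=20)

```text
t: 8.5
tool_pos: [0.5727, 0.2468, 0.0736]
tool_rot: [-3.111, 0.429, -0.003]
contact_force: [1.3, 0.9, 5.0]
opening: 0.044
grip_force: 9.9
```

Request:
carry_out([
  {"x":0,"y":0,"z":-0.2,"turn":0},
  {"x":0,"y":0,"z":-0.6,"turn":0},
  {"x":0,"y":0,"z":-0.8,"turn":0},
  {"x":0,"y":0,"z":-0.8,"turn":0},
  {"x":0,"y":0,"z":-0.8,"turn":0},
  {"x":0,"y":0,"z":-0.6,"turn":0},
  {"x":0,"y":0,"z":-0.2,"turn":0},
  {"x":0,"y":0,"z":0,"turn":0},
])

```text
t: 9.3
tool_pos: [0.572, 0.2463, 0.1732]
tool_rot: [-3.112, 0.429, -0.002]
contact_force: [0.1, -0.2, -0.6]
opening: 0.0445
grip_force: 8.2
```

Request:
carry_out([
  {"x":0,"y":0.4,"z":0,"turn":0},
  {"x":-0.1,"y":0.7,"z":0,"turn":0},
  {"x":-0.1,"y":0.9,"z":0,"turn":0},
  {"x":-0.1,"y":0.9,"z":0,"turn":0},
  {"x":-0.1,"y":0.9,"z":0,"turn":0},
  {"x":-0.1,"y":0.9,"z":0,"turn":0},
  {"x":-0.1,"y":0.9,"z":0,"turn":0},
  {"x":-0.1,"y":0.9,"z":0,"turn":0},
])

```text
t: 10.1
tool_pos: [0.5092, 0.0932, 0.1706]
tool_rot: [3.111, -0.43, -0.005]
contact_force: [-0.6, 0.8, -1.6]
opening: 0.044
grip_force: 8.2
```

Request:
carry_out([
  {"x":-0.1,"y":0.9,"z":0,"turn":0},
  {"x":-0.1,"y":0.9,"z":0,"turn":0},
  {"x":-0.1,"y":0.9,"z":0,"turn":0},
  {"x":-0.1,"y":0.9,"z":0,"turn":0},
  {"x":-0.1,"y":0.6,"z":0,"turn":0},
  {"x":-0.04,"y":0.4,"z":0,"turn":0},
  {"x":0,"y":0,"z":0,"turn":0},
  {"x":0,"y":0,"z":0,"turn":0},
])

```text
t: 10.9
tool_pos: [0.4665, -0.0123, 0.1718]
tool_rot: [-3.112, 0.43, 0.001]
contact_force: [0.4, 0.3, -0.9]
opening: 0.0442
grip_force: 8.2
```

```bash
cat >> h.py <<'E'
def az(P,z,o):
    c,R,t=cam('wrist',o)
    P=np.atleast_2d(P);d=np.c_[(P[:,0]-c['cx'])/c['fx'],(P[:,1]-c['cy'])/c['fy'],np.ones(len(P))]@R
    p=-R.T@t;return p+d*((z-p[2])/d[:,2])[:,None]
def tool(X,o): return Ro.from_rotvec(o['tool_rot']).inv().apply(np.array(X)-o['tool_pos'])*1000
def blobs(im,f,mn=30):
    im=im.astype(int);n,l,s,c=cv2.connectedComponentsWithStats(f(im[...,0],im[...,1],im[...,2]).astype(np.uint8))
    return [(s[i],c[i]) for i in range(1,n) if s[i,4]>mn]
np.set_printoptions(precision=4,suppress=True)
E
python3 - <<'E'
from h import *
o=ctrl.get_obs();im=save('wrist','pics/w5.png')
print(o['t'],o['tool_pos'],o['tool_rot'],o['opening'],o['grip_force'])
for s,c in blobs(im,lambda r,g,b:(r-g>80)&(b-g>20)): print('pink',s,c,az(c,.062,o),tool(az(c,.062,o)[0],o))
for q,z in dict(vial_mid=.038,tongs_tip=o['tool_pos'][2]-.0616,tongs_grip=o['tool_pos'][2]+.02,vial_blue_mid=.038).items():
    for r in ctrl.mark_of('wrist',q)[:2]: X=az(r['pixel'],z,o)[0];print(q,round(r['confidence'],2),np.round(r['pixel'],1),X,tool(X,o))
E
```

```text
10.9 [ 0.4665 -0.0123  0.1718] [-3.1117  0.4298  0.0012] 0.04415671212427402 8.230316072003916
pink [397  49  32  34 330] [412.4394  65.5152] [[ 0.5281 -0.1486  0.062 ]] [ 96.3558 114.4947 109.6768]
pink [248 122  16  17 211] [255.4502 129.5924] [[ 0.5149 -0.0256  0.062 ]] [ 50.2579  -0.2768 109.7455]
vial_mid 0.81 [254.9 129.3] [ 0.5133 -0.0247  0.038 ] [ 48.4685  -0.7446 133.7472]
vial_blue_mid 0.55 [208.6 153.1] [0.5047 0.0192 0.038 ] [ 28.2923 -40.6571 133.7745]
vial_blue_mid 0.47 [410.4  68.7] [ 0.5255 -0.1578  0.038 ] [ 96.3152 124.071  133.6743]
```

View pics/w5.png

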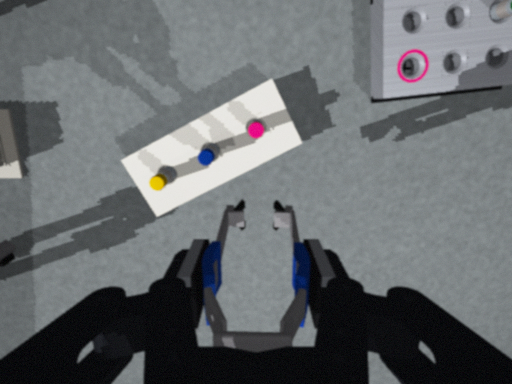

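The tongs hang upright in the gripper, jaws at about (240,212) and (280,212). The pink cap is at (255,129), 50 mm ahead, and the pink well ring is at (412,66). I'll measure the jaw gap's centre from pixel rows.

Run:
```python
import cv2,numpy as np
g=cv2.imread('pics/w5.png',0)
for r in range(198,238,3): print(r,' '.join('%3d'%v for v in g[r,218:304:2]))
```

```text
198 132 134 138 135 138 134 138 137 131 123 127 126 116 128 132 130 134 133 133 133 135 136 141 141 136 128 133 137 137 132 137 133 130 130 136 138 141 138 137 134 134 137 138
201 141 142 140 138 141 141 142 142 137 127 117  66  21  79 127 132 129 128 133 132 131 128 132 132 132 131 133 132  94  36  73 124 132 135 136 140 143 140 140 140 135 138 137
204 139 142 134 132 124 118 118 124 132 118  48  13   2  54 128 131 135 128 126 128 131 132 130 131 128 128 131 122  42  10  11  49 119 130 123 127 130 134 144 144 134 131 139
207 139 139 133 128  90  50  48  52  66  31   5   7  14  60 123 137 134 131 129 131 135 134 134 134 133 132 133 118  47  10   7   4  40  85  59  51  54  94 136 139 133 133 136
210 146 145 138 102  53  50  51  48  31  26  30  33  54 120 135 137 134 127 134 134 134 135 139 137 135 134 134 130 104  44  26  21  19  31  50  50  58  67 119 136 138 138 139
213 139 140 123  70  51  79  88  91  89  91  88  94  95 122 135 131 134 131 133 135 133 133 137 138 140 142 138 137 128 123 123 120 118 118 115 107  81  53  88 134 137 140 140
216 136 136 103  55  54  77  99  99  93  95 
[... 663 characters left out ...]
 124  64  52  54  60 110 137 135 136 138 129  77  41  84 133 133 131 134 136 140 135 139 135 140 142 137 137 122  59  47  99 136 141 140 142 137 110  73  48  67 124 138 136
231  99  56  51  57  69 122 139 136 142 142 136 132 133 138 138 137 139 138 139 133 134 134 140 139 137 139 142 137 133 122 137 138 141 138 136 135 115  76  47  53 110 138 135
234  69  50  55  56  89 137 140 136 134 137 133 141 143 142 137 136 138 134 132 136 134 130 134 136 138 143 142 141 137 137 134 131 136 137 140 141 121  77  48  49  94 134 133
237  57  50  58  61 108 142 141 138 138 133 133 136 143 142 133 134 132 130 132 131 135 132 135 139 141 142 142 140 139 143 140 138 136 134 136 134 127  85  46  47  74 131 133
```

Request:
carry_out([
  {"x":0.2,"y":-0.09,"z":0,"turn":0},
  {"x":0.5,"y":0,"z":0.2,"turn":0},
  {"x":0.6,"y":0,"z":0.3,"turn":0},
  {"x":0.5,"y":0,"z":0.2,"turn":0},
  {"x":0.28,"y":0,"z":0.1,"turn":0},
  {"x":0,"y":0,"z":0,"turn":0},
  {"x":0,"y":0,"z":0,"turn":0},
  {"x":0,"y":0,"z":0,"turn":0},
])

```text
t: 11.95
tool_pos: [0.5173, -0.0242, 0.1526]
tool_rot: [-3.112, 0.429, -0.001]
contact_force: [0.1, -0.0, -1.2]
opening: 0.0442
grip_force: 8.2
```

Run:
```python
from h import *
o=ctrl.get_obs();im=save('wrist','pics/w6.png')
print(o['t'],o['tool_pos'],o['tool_rot'],o['opening'],o['grip_force'])
for s,c in blobs(im,lambda r,g,b:(r-g>60)&(b-g>10),10): print('pink',s,c,tool(az(c,.062,o)[0],o))
cv2.imwrite('pics/w6c.png',cv2.resize(cv2.cvtColor(im,cv2.COLOR_RGB2BGR)[150:270,180:340],None,fx=5,fy=5,interpolation=cv2.INTER_CUBIC))
```

```text
11.95 [ 0.5173 -0.0242  0.1526] [-3.1121  0.429  -0.0005] 0.04424816532506921 8.231919507379644
pink [402 117  32  32 290] [417.5759 132.2069] [ 50.0707 115.6176  90.6038]
pink [251 192  16  18 237] [258.4473 200.6076] [-1.1374  2.0032 90.5962]
```

View pics/w6c.png

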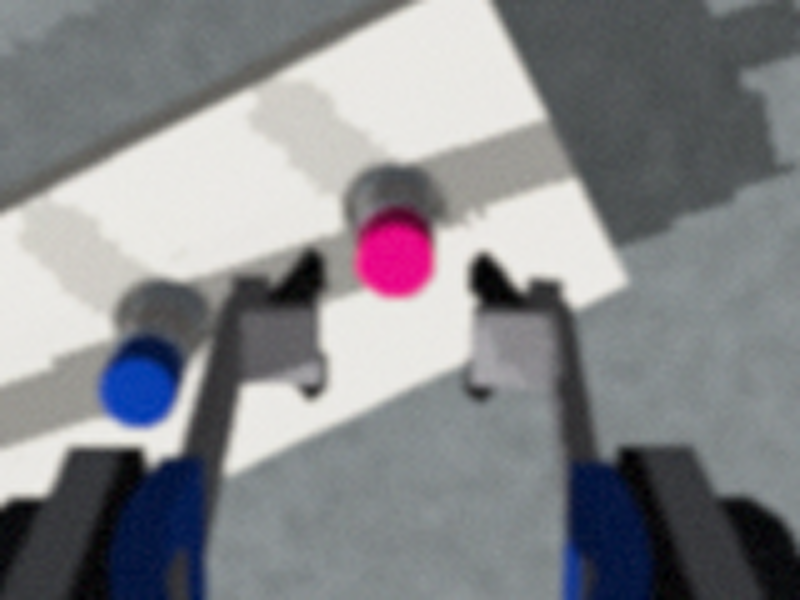

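The jaws straddle the pink cap: it is at (395,255) in the crop and the gap's centre is at 397. I'll descend and squeeze.

Request:
carry_out([
  {"x":0,"y":0,"z":0.2,"turn":0},
  {"x":0,"y":0,"z":0.3,"turn":0},
  {"x":0,"y":0,"z":0.3,"turn":0},
  {"x":0,"y":0,"z":0.3,"turn":0},
  {"x":0,"y":0,"z":0.2,"turn":0},
  {"x":0,"y":0,"z":0.06,"turn":0},
  {"x":0,"y":0,"z":0,"turn":0},
  {"x":0,"y":0,"z":0,"turn":0},
])

```text
t: 12.8
tool_pos: [0.5177, -0.0244, 0.1186]
tool_rot: [3.112, -0.429, 0.001]
contact_force: [-0.0, -0.3, 0.1]
opening: 0.0439
grip_force: 8.2
```

Request:
carry_out([
  {"x":0,"y":0,"z":0,"turn":0},
  {"x":0,"y":0,"z":0,"turn":0},
  {"x":0,"y":0,"z":0,"turn":0},
  {"x":0,"y":0,"z":0,"turn":0},
  {"x":0,"y":0,"z":0,"turn":0},
  {"x":0,"y":0,"z":0,"turn":0},
  {"x":0,"y":0,"z":0,"turn":0},
  {"x":0,"y":0,"z":0,"turn":0},
], grip=36, newtons=32)

```text
t: 13.6
tool_pos: [0.5176, -0.0244, 0.1186]
tool_rot: [3.112, -0.429, 0.001]
contact_force: [-0.2, 0.6, 1.6]
opening: 0.039
grip_force: 34.9
```

Request:
carry_out([
  {"x":0,"y":0,"z":-0.1,"turn":0},
  {"x":0,"y":0,"z":-0.25,"turn":0},
  {"x":0,"y":0,"z":-0.45,"turn":0},
  {"x":0,"y":0,"z":-0.5,"turn":0},
  {"x":0,"y":0,"z":-0.5,"turn":0},
  {"x":0,"y":0,"z":-0.4,"turn":0},
  {"x":0,"y":0,"z":-0.2,"turn":0},
  {"x":0,"y":0,"z":0,"turn":0},
])

```text
t: 14.4
tool_pos: [0.518, -0.0245, 0.1797]
tool_rot: [3.112, -0.429, 0.003]
contact_force: [-0.4, -0.5, -0.9]
opening: 0.039
grip_force: 34.7
```

Request:
carry_out([
  {"x":0,"y":0.2,"z":0,"turn":0},
  {"x":0,"y":0.6,"z":0,"turn":0},
  {"x":0,"y":0.9,"z":0,"turn":0},
  {"x":0,"y":1,"z":0,"turn":0},
  {"x":-0.1,"y":1,"z":0,"turn":0},
  {"x":0,"y":0.9,"z":0,"turn":0},
  {"x":0,"y":0.5,"z":0,"turn":0},
  {"x":0,"y":0.2,"z":0,"turn":0},
])

```text
t: 15.2
tool_pos: [0.4784, -0.1526, 0.1778]
tool_rot: [-3.111, 0.433, 0.001]
contact_force: [-0.6, 0.1, 0.8]
opening: 0.039
grip_force: 34.7
```

Run:
```python
from h import *
o=ctrl.get_obs();im=save('wrist','pics/w7.png')
print(o['t'],o['q'],o['tool_pos'],o['tool_rot'],o['opening'],o['grip_force'])
def ell(im,lab):
    I=im.astype(int);m=((I[...,0]-I[...,1]>50)&(I[...,2]-I[...,1]>5)).astype(np.uint8)
    for k in cv2.findContours(m,cv2.RETR_EXTERNAL,cv2.CHAIN_APPROX_NONE)[0]:
        if len(k)>20: e=cv2.fitEllipse(k);print(lab,e,tool(az(e[0],.03,o)[0],o),az(e[0],.03,o)[0])
ell(im,'now')
for s,c in blobs(im,lambda r,g,b:(r-g>50)&(b-g>5),10): print(s,c)
g=cv2.cvtColor(im,cv2.COLOR_RGB2BGR)
cv2.imwrite('pics/w7c.png',cv2.resize(g[90:270,160:360],None,fx=4,fy=3.3*4/3.3*1.0,interpolation=cv2.INTER_CUBIC)[:600])
```

```text
15.2 [-0.4571 -0.2077  1.9492 -0.      1.401   1.39  ] [ 0.4784 -0.1526  0.1778] [-3.1114  0.4326  0.0014] 0.0390410819040526 34.72638620529324
now ((258.5663146972656, 215.22129821777344), (10.087944984436035, 23.687419891357422), 1.1046756505966187) [-33.6225   2.7059 147.8374] [ 0.4452 -0.1459  0.03  ]
now ((252.06272888183594, 126.41390228271484), (29.163515090942383, 29.432212829589844), 6.652667045593262) [ 49.8036  -3.2789 147.7635] [ 0.527  -0.1629  0.03  ]
[237 112  31  30 329] [251.8085 126.4164]
[253 204  12  22 205] [258.5854 215.0146]
```

Request:
carry_out([
  {"x":0.2,"y":-0.1,"z":0,"turn":0},
  {"x":0.5,"y":-0.12,"z":0.1,"turn":0},
  {"x":0.6,"y":0,"z":0.3,"turn":0},
  {"x":0.5,"y":0,"z":0.4,"turn":0},
  {"x":0.23,"y":0,"z":0.4,"turn":0},
  {"x":0,"y":0,"z":0.1,"turn":0},
  {"x":0,"y":0,"z":0,"turn":0},
  {"x":0,"y":0,"z":0,"turn":0},
])

```text
t: 16.05
tool_pos: [0.5293, -0.1594, 0.146]
tool_rot: [-3.112, 0.429, -0.0]
contact_force: [-0.1, -0.4, -1.7]
opening: 0.0388
grip_force: 34.7
```

Run:
```python
from h import *
o=ctrl.get_obs();im=save('wrist','pics/w8.png');s_=save('side','pics/s8.png')
print(o['t'],o['tool_pos'],o['tool_rot'],o['opening'],o['grip_force'],o['contact_force'])
I=im.astype(int);m=((I[...,0]-I[...,1]>50)&(I[...,2]-I[...,1]>5)).astype(np.uint8)
for k in cv2.findContours(m,cv2.RETR_EXTERNAL,cv2.CHAIN_APPROX_NONE)[0]:
    if len(k)>15: e=cv2.fitEllipse(k);print(len(k),cv2.boundingRect(k),e,tool(az(e[0],.03,o)[0],o))
g=cv2.cvtColor(im,cv2.COLOR_RGB2BGR)
cv2.imwrite('pics/w8c.png',cv2.resize(g[140:260,180:340],None,fx=5,fy=5,interpolation=cv2.INTER_CUBIC))
```

```text
16.05 [ 0.5293 -0.1594  0.146 ] [-3.1121  0.4288 -0.    ] 0.0388485701909576 34.71241408260539 [-0.0647 -0.4406 -1.7176]
54 (253, 204, 12, 22) ((258.5331726074219, 215.17198181152344), (10.08266544342041, 23.790592193603516), 0.5043485760688782) [-22.0596   2.3551 116.0002]
124 (245, 177, 32, 27) ((260.6600036621094, 191.6494140625), (27.397245407104492, 28.964885711669922), 90.25565338134766) [ -1.2151   4.0739 116.0002]
```

View pics/w8c.png

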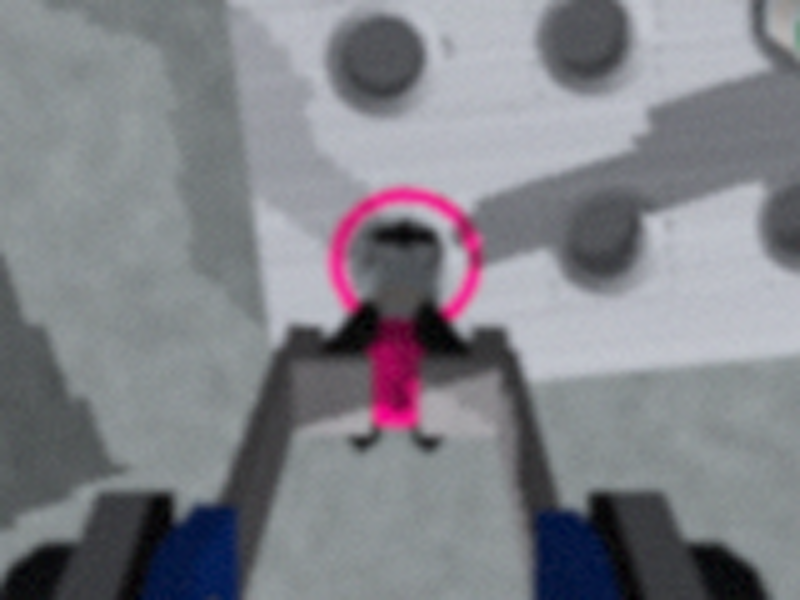

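The ring's centre is at crop (405,253) and the cap at (397,375). The body hangs between them, so the foot needs an accurate measurement, which I'll take from the pixel rows.

Run:
```python
from h import *
g=cv2.imread('pics/w8.png').astype(int)
print('     ',' '.join('%3d'%v for v in range(246,278)))
for r in range(180,212): print(r,' ',' '.join('%3d'%v for v in g[r,246:278,1]))
T=np.linalg.inv(np.array(ctrl.calibration('wrist')['T_tool_cam']));c=ctrl.calibration('wrist')
for X in [(-1,2.3,104),(-1,4,104),(5.3,2.3,104),(-7.3,2.3,104),(-1,2.3,66),(-1,2.3,55)]:
    v=T[:3,:3]@(np.array(X)/1000)+T[:3,3]; print(X,c['fx']*v[0]/v[2]+c['cx'],c['fy']*v[1]/v[2]+c['cy'],c['fx']*6.25e-3/v[2])
```

```text
246 247 248 249 250 251 252 253 254 255 256 257 258 259 260 261 262 263 264 265 266 267 268 269 270 271 272 273 274 275 276 277
180   156 157 153 152 140 115  88  53  40  47  60  87  96 110 114 109 109 107  98  79  53  43  51  90 129 166 184 187 172 150 132 125
181   157 157 155 143 115  80  41  34  52  86 114 145 156 162 163 162 163 168 163 140 112  83  47  42  75 113 154 177 163 143 118 119
182   161 155 142 116  77  49  49  71  96 124 143 157 165 165 167 168 169 182 181 179 163 142 103  64  44  64 107 142 142 129 122 118
183   157 142 115  76  43  47  82 107 118 120 134 140 143 139 129 127 144 160 170 181 183 178 154 119  78  43  61  92 110 115 120 116
184   152 124  80  41  37  73 100 107 111 104 106 108 100  90  75  73  96 113 136 156 173 183 181 168 120  67  35  56  86 106 116 115
185   141 102  56  35  62  94 104  99  90  76  67  61  55  40  28  33  52  65  81 103 133 166 180 174 137  84  40  32  65  96 111 116
186   126  77  39  46  87 103  98  88  67  47  32  23  22  19  13  12  23  31  34  45  77 127 166 168 137  90  50  31  50  87 107 114
187   108  57  38  63  96 101  93 
[... 3038 characters left out ...]
2  52  54
210    27  30  30  30  29  34  34  29  20   9  12   8   7   7   8  10  10   8  20  23  25  28  23  20  22  20  24  31  45  53  51  56
211    57  55  55  61  57  59  54  52  36  13   6   7   8  10   3   8  20  23  35  39  42  43  45  44  40  46  41  46  49  56  55  53
(-1, 2.3, 104) 258.67179800625195 195.45563504917268 7.822166459085387
(-1, 4, 104) 260.7993964803011 195.4557890015631 7.822119799803156
(5.3, 2.3, 104) 258.69443260686904 187.83843492436495 7.876466806131363
(-7.3, 2.3, 104) 258.64947335463347 202.96852833901553 7.768609678867779
(-1, 2.3, 66) 259.19486786038556 211.07837601599198 9.111116393144064
(-1, 2.3, 55) 259.38006723749976 216.60980145182285 9.567485122927613
```

Request:
carry_out([
  {"x":0.01,"y":0.025,"z":0,"turn":0},
  {"x":0,"y":0,"z":0.15,"turn":0},
  {"x":0,"y":0,"z":0.2,"turn":0},
  {"x":0,"y":0,"z":0.15,"turn":0},
  {"x":0,"y":0,"z":0.1,"turn":0},
  {"x":0,"y":0,"z":0.05,"turn":0},
  {"x":0,"y":0,"z":0,"turn":0},
  {"x":0,"y":0,"z":0,"turn":0},
])

```text
t: 16.95
tool_pos: [0.5296, -0.1604, 0.1296]
tool_rot: [3.112, -0.429, 0.0]
contact_force: [0.2, -0.3, -1.0]
opening: 0.0392
grip_force: 34.7
```

Request:
carry_out([
  {"x":0,"y":0,"z":0.1,"turn":0},
  {"x":0,"y":0,"z":0.1,"turn":0},
  {"x":0,"y":0,"z":0.08,"turn":0},
  {"x":0,"y":0,"z":0.06,"turn":0},
  {"x":0,"y":0,"z":0.06,"turn":0},
  {"x":0,"y":0,"z":0.03,"turn":0},
  {"x":0,"y":0,"z":0,"turn":0},
  {"x":0,"y":0,"z":0,"turn":0},
])

```text
t: 17.75
tool_pos: [0.5299, -0.1605, 0.1194]
tool_rot: [3.112, -0.429, 0.001]
contact_force: [-0.9, -0.3, 3.1]
opening: 0.039
grip_force: 35.0
```

Request:
carry_out([
  {"x":0,"y":0,"z":0.02,"turn":-0.03},
  {"x":0,"y":0,"z":0.02,"turn":-0.06},
  {"x":0,"y":0,"z":0,"turn":-0.06},
  {"x":0,"y":0,"z":0,"turn":-0.06},
  {"x":0,"y":0,"z":0,"turn":-0.06},
  {"x":0,"y":0,"z":0,"turn":-0.06},
  {"x":0,"y":0,"z":0,"turn":-0.06},
  {"x":0,"y":0,"z":0,"turn":0},
])

```text
t: 18.55
tool_pos: [0.5301, -0.1606, 0.1191]
tool_rot: [3.136, 0.183, 0.002]
contact_force: [-1.0, 0.1, 4.6]
opening: 0.0387
grip_force: 35.5
```

```bash
python3 -c "
from h import *
o=ctrl.get_obs();print(o['t'],o['q'],o['tool_pos'],o['tool_rot'],o['contact_force'],o['wrist_torque'])"
```

```text
18.55 [-0.4285 -0.0205  1.8806  0.      1.28    1.0255] [ 0.5301 -0.1606  0.1191] [3.1356 0.1833 0.002 ] [-1.047   0.1146  4.6179] [0.149  0.2779 0.0217]
```

Request:
carry_out([
  {"x":0,"y":0,"z":0,"turn":-0.06},
  {"x":0,"y":0,"z":0,"turn":-0.06},
  {"x":0,"y":0,"z":0,"turn":-0.06},
  {"x":0,"y":0,"z":0,"turn":-0.06},
  {"x":0,"y":0,"z":0,"turn":-0.06},
  {"x":0,"y":0,"z":0,"turn":-0.06},
  {"x":0,"y":0,"z":0,"turn":0},
  {"x":0,"y":0,"z":0,"turn":0},
])

```text
t: 19.35
tool_pos: [0.529, -0.1602, 0.1172]
tool_rot: [-3.053, -0.738, 0.002]
contact_force: [-0.8, 1.1, -0.5]
opening: 0.039
grip_force: 35.0
```

It has dropped over the ribs. I'll lower it gently to home.

Request:
carry_out([
  {"x":0,"y":0,"z":0.02,"turn":0},
  {"x":0,"y":0,"z":0.02,"turn":0},
  {"x":0,"y":0,"z":0.02,"turn":0},
  {"x":0,"y":0,"z":0.02,"turn":0},
  {"x":0,"y":0,"z":0.02,"turn":0},
  {"x":0,"y":0,"z":0.02,"turn":0},
  {"x":0,"y":0,"z":0,"turn":0},
  {"x":0,"y":0,"z":0,"turn":0},
])

```text
t: 20.15
tool_pos: [0.5299, -0.1605, 0.1154]
tool_rot: [3.053, 0.74, 0.001]
contact_force: [-2.6, 1.4, 3.5]
opening: 0.0389
grip_force: 35.5
```

```bash
python3 -c "
from h import *
o=ctrl.get_obs();print(o['t'],o['tool_pos'],o['tool_rot'],o['contact_force'],o['wrist_torque'])"
```

```text
20.15 [ 0.5299 -0.1605  0.1154] [3.0525 0.7402 0.0012] [-2.5538  1.4159  3.5417] [ 0.2291  0.4462 -0.0305]
```

Request:
carry_out([
  {"x":0,"y":0,"z":0,"turn":0},
  {"x":0,"y":0,"z":0,"turn":0},
  {"x":0,"y":0,"z":0,"turn":0},
  {"x":0,"y":0,"z":0,"turn":0},
  {"x":0,"y":0,"z":-0.03,"turn":0},
  {"x":0,"y":0,"z":-0.05,"turn":0},
  {"x":0,"y":0,"z":-0.05,"turn":0},
  {"x":0,"y":0,"z":-0.05,"turn":0},
], grip=44, newtons=20)

```text
t: 20.95
tool_pos: [0.5296, -0.1604, 0.1195]
tool_rot: [3.053, 0.74, 0.0]
contact_force: [0.4, -0.9, -1.1]
opening: 0.044
grip_force: 8.4
```

Run:
```python
from h import *
o=ctrl.get_obs();im=save('wrist','pics/w9.png')
print(o['t'],o['tool_pos'],o['contact_force'],o['opening'],o['grip_force'])
for s,c in blobs(im,lambda r,g,b:(r-g>50)&(b-g>5),10): print(s,c)
g=cv2.cvtColor(im,cv2.COLOR_RGB2BGR)
cv2.imwrite('pics/w9c.png',cv2.resize(g[140:260,180:340],None,fx=5,fy=5,interpolation=cv2.INTER_CUBIC))
```

```text
20.95 [ 0.5296 -0.1604  0.1195] [ 0.3896 -0.896  -1.0896] 0.04398246049104037 8.362711990484968
[242 188  33  38 577] [258.2912 208.0537]
```

View pics/w9c.png

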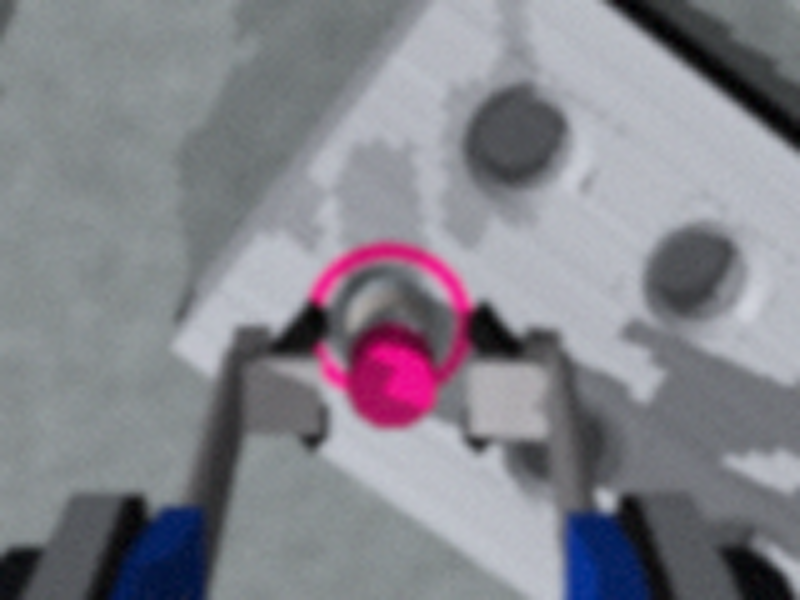

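The jaws are open evenly either side of the pink cap at crop (392,378), and the vial stands upright in the ring. Now I'll lift straight up, turn back and return to the stand.

Request:
carry_out([
  {"x":0,"y":0,"z":-0.1,"turn":0},
  {"x":0,"y":0,"z":-0.25,"turn":0},
  {"x":0,"y":0,"z":-0.45,"turn":0},
  {"x":0,"y":0,"z":-0.5,"turn":0},
  {"x":0,"y":0,"z":-0.5,"turn":0},
  {"x":0,"y":0,"z":-0.4,"turn":0},
  {"x":0,"y":0,"z":-0.2,"turn":0.05},
  {"x":0,"y":0,"z":0,"turn":0.1},
])

```text
t: 21.8
tool_pos: [0.5304, -0.1607, 0.1816]
tool_rot: [3.099, 0.504, 0.004]
contact_force: [-0.1, -0.2, -0.7]
opening: 0.0437
grip_force: 8.4
```

Request:
carry_out([
  {"x":0,"y":0,"z":0,"turn":0.12},
  {"x":0,"y":0,"z":0,"turn":0.12},
  {"x":0,"y":0,"z":0,"turn":0.12},
  {"x":0,"y":0,"z":0,"turn":0.12},
  {"x":0,"y":0,"z":0,"turn":0.12},
  {"x":0,"y":-0.3,"z":0,"turn":0},
  {"x":-0.1,"y":-0.6,"z":0,"turn":0},
  {"x":-0.2,"y":-0.9,"z":0,"turn":0},
])

```text
t: 22.6
tool_pos: [0.5347, -0.1143, 0.1797]
tool_rot: [-3.112, 0.428, -0.001]
contact_force: [-0.3, -0.1, -0.6]
opening: 0.044
grip_force: 8.4
```

Request:
carry_out([
  {"x":-0.2,"y":-0.9,"z":0,"turn":0},
  {"x":-0.2,"y":-0.9,"z":0,"turn":0},
  {"x":-0.2,"y":-0.9,"z":0,"turn":0},
  {"x":-0.2,"y":-0.9,"z":0,"turn":0},
  {"x":-0.2,"y":-0.9,"z":0,"turn":0},
  {"x":-0.2,"y":-0.9,"z":0,"turn":0},
  {"x":-0.2,"y":-0.9,"z":0,"turn":0},
  {"x":-0.2,"y":-0.9,"z":0,"turn":0},
])

```text
t: 23.4
tool_pos: [0.5444, 0.0713, 0.1796]
tool_rot: [-3.112, 0.425, -0.0]
contact_force: [-0.0, -0.9, -0.6]
opening: 0.0441
grip_force: 8.4
```

Request:
carry_out([
  {"x":-0.2,"y":-0.9,"z":0,"turn":0},
  {"x":-0.2,"y":-0.9,"z":0,"turn":0},
  {"x":-0.2,"y":-0.9,"z":0,"turn":0},
  {"x":-0.2,"y":-0.9,"z":0,"turn":0},
  {"x":-0.1,"y":-0.9,"z":0,"turn":0},
  {"x":0,"y":-0.6,"z":0,"turn":0},
  {"x":0,"y":0,"z":0,"turn":0},
  {"x":0,"y":0,"z":0,"turn":0},
])

```text
t: 24.2
tool_pos: [0.5574, 0.1981, 0.1793]
tool_rot: [3.112, -0.427, -0.0]
contact_force: [0.4, -1.0, -0.3]
opening: 0.0438
grip_force: 8.4
```

Run:
```python
from h import *
o=ctrl.get_obs()
print(o['t'],o['tool_pos'],o['tool_rot'],o['opening'],o['grip_force'])
print('to go (mm tool):',tool([.5711,.246,.0711],o),'yaw err',2*np.arctan2(o['tool_rot'][1],o['tool_rot'][0])+.274)
for q in ['stand','vial_mid']:
    for n in ['wrist','top']: 
        ctrl.get_image(n)
        for r in ctrl.mark_of(n,q)[:2]: print(n,q,r, atz(n,r['pixel'],0 if q=='stand' else .035,o))
```

```text
24.2 [0.5574 0.1981 0.1793] [ 3.1118 -0.4271 -0.0004] 0.04375392562401033 8.363475253572688
to go (mm tool): [  0.3088 -49.876  108.1229] yaw err 0.0012250026160225413
wrist stand {'pixel': [208.8, 173.0], 'confidence': 0.82} [0.571  0.2439 0.    ]
top stand {'pixel': [160.4, 182.1], 'confidence': 0.58} [0.5664 0.2379 0.    ]
top vial_mid {'pixel': [328.7, 202.2], 'confidence': 0.38} [ 0.5273 -0.1626  0.035 ]
```

Request:
carry_out([
  {"x":0,"y":-0.4,"z":0,"turn":0},
  {"x":0,"y":-0.7,"z":0,"turn":0},
  {"x":0,"y":-0.6,"z":0,"turn":0},
  {"x":0,"y":-0.3,"z":0,"turn":0},
  {"x":0,"y":0,"z":0.2,"turn":0},
  {"x":0,"y":0,"z":0.4,"turn":0},
  {"x":0,"y":0,"z":0.6,"turn":0},
  {"x":0,"y":0,"z":0.6,"turn":0},
])

```text
t: 25.4
tool_pos: [0.5706, 0.2455, 0.1324]
tool_rot: [3.111, -0.43, -0.002]
contact_force: [0.6, -0.2, -1.1]
opening: 0.044
grip_force: 8.4
```

Request:
carry_out([
  {"x":0,"y":0,"z":0.5,"turn":0},
  {"x":0,"y":0,"z":0.5,"turn":0},
  {"x":0,"y":0,"z":0.5,"turn":0},
  {"x":0,"y":0,"z":0.4,"turn":0},
  {"x":0,"y":0,"z":0.3,"turn":0},
  {"x":0,"y":0,"z":0.16,"turn":0},
  {"x":0,"y":0,"z":0,"turn":0},
  {"x":0,"y":0,"z":0,"turn":0},
])

```text
t: 26.2
tool_pos: [0.5715, 0.2462, 0.0758]
tool_rot: [-3.112, 0.429, -0.001]
contact_force: [0.8, 0.4, -0.4]
opening: 0.044
grip_force: 8.4
```

Request:
carry_out([
  {"x":0,"y":0,"z":0.04,"turn":0},
  {"x":0,"y":0,"z":0.04,"turn":0},
  {"x":0,"y":0,"z":0.02,"turn":0},
  {"x":0,"y":0,"z":0.02,"turn":0},
  {"x":0,"y":0,"z":0,"turn":0},
  {"x":0,"y":0,"z":0,"turn":0},
  {"x":0,"y":0,"z":0,"turn":0},
  {"x":0,"y":0,"z":0,"turn":0},
])

```text
t: 27.0
tool_pos: [0.572, 0.2464, 0.0736]
tool_rot: [-3.111, 0.429, -0.003]
contact_force: [0.0, -0.8, 4.8]
opening: 0.0442
grip_force: 7.4
```

Contact with the stand floor, so I'll open and withdraw straight up.

Request:
carry_out([
  {"x":0,"y":0,"z":0,"turn":0},
  {"x":0,"y":0,"z":0,"turn":0},
  {"x":0,"y":0,"z":0,"turn":0},
  {"x":0,"y":0,"z":0,"turn":0},
  {"x":0,"y":0,"z":0,"turn":0},
  {"x":0,"y":0,"z":0,"turn":0},
  {"x":0,"y":0,"z":-0.1,"turn":0},
  {"x":0,"y":0,"z":-0.2,"turn":0},
], grip=85)

```text
t: 27.8
tool_pos: [0.5708, 0.246, 0.0796]
tool_rot: [3.112, -0.429, -0.001]
contact_force: [-0.4, 0.2, 0.1]
opening: 0.0851
grip_force: 0.0
```

Request:
carry_out([
  {"x":0,"y":0,"z":-0.5,"turn":0},
  {"x":0,"y":0,"z":-0.9,"turn":0},
  {"x":0,"y":0,"z":-0.9,"turn":0},
  {"x":0,"y":0,"z":-0.9,"turn":0},
  {"x":0,"y":0,"z":-0.9,"turn":0},
  {"x":0,"y":0,"z":-0.5,"turn":0},
  {"x":0,"y":0,"z":-0.3,"turn":0},
  {"x":0,"y":0,"z":0,"turn":0},
])

```text
t: 28.6
tool_pos: [0.5717, 0.2462, 0.2037]
tool_rot: [-3.111, 0.429, -0.003]
contact_force: [0.1, 0.3, 0.0]
opening: 0.0849
grip_force: 0.0
```

Run:
```python
from h import *
o=ctrl.get_obs();im=save('wrist','pics/w10.png')
print(o['t'],o['tool_pos'],o['contact_force'],o['opening'],o['grip_force'])
for s,c in blobs(im,lambda r,g,b:b-r>40,50): print('blue',s,c,az(c,.094,o))
s=save('side','pics/s10.png')
for q in ['tongs_grip','vial_mid','well']:
    for r in ctrl.mark_of('side',q)[:4]: print(q,round(r['confidence'],2),r['pixel'],atz('side',r['pixel'],dict(tongs_grip=.094,vial_mid=.035,well=.03)[q]))
for X in [(.572,.246,.094),(.528,-.163,.035),(.528,-.163,.059)]: print('expect',proj('side',X))
for s_,c in blobs(s,lambda r,g,b:(r-g>60)&(b-g>10),4): print('pink',s_,c)
```

```text
28.6 [0.5717 0.2462 0.2037] [0.0838 0.3122 0.0448] 0.08486453529164219 0.0
blue [227 179  10  36 175] [231.2286 193.0457] [[0.5767 0.2657 0.094 ]]
blue [274 179  10  37 187] [279.4439 196.2888] [[0.5634 0.2286 0.094 ]]
blue [501 178  11  14 118] [506.7034 184.0763] [[0.5237 0.049  0.094 ]]
blue [256 301  34  46 939] [271.8967 326.1086] [[0.4438 0.2668 0.094 ]]
blue [219 337  19  11 109] [226.1284 342.6972] [[0.4376 0.3131 0.094 ]]
tongs_grip 0.87 [190.9, 315.0] [0.4593 0.2753 0.094 ]
tongs_grip 0.63 [158.5, 262.9] [0.5716 0.2496 0.094 ]
tongs_grip 0.56 [124.0, 228.1] [0.6803 0.2442 0.094 ]
vial_mid 0.51 [321.2, 177.6] [ 0.5284 -0.1591  0.035 ]
well 0.87 [321.8, 178.8] [ 0.5279 -0.1615  0.03  ]
well 0.29 [281.8, 228.7] [0.5003 0.0134 0.03  ]
expect [160.0945 261.4469]
expect [322.3799 176.8168]
expect [323.4468 168.7521]
pink [321 169   5   7  33] [323. 172.]
pink [326 179   2   4   7] [326.4286 180.2857]
pink [  0 315   2   4   5] [  0.2 316.6]
```

```bash
python3 -c "
from h import *
print(ctrl.finish_job())"
```

```text
the job is handed in; nothing more can be done
None
```

I handed the job in at about 29 s of the 64 s limit. The pink vial measured home in its ringed well and released, and the tongs are back in their stand with the gripper clear; no verdict came back.

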